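# Hold the test flag in an autosampler's sensor guard

### The job

Check the autosampler's position sensor: first slide the tall spacer sleeve over the drive unit's upright shaft until it sits fully down on the collar, and let go of it. Then take the flat-bladed test flag out of its rack by the handle, lower about two thirds of its blade (40 mm) through the narrow slot in the top of the sensor guard, and finish while holding it hanging there: still gripped, upright, the handle clear above the guard, and not leaning hard on anything. Do not disturb the other things on the bench.

Things in the scene. Friction and masses are not known exactly. Their poses are not given: they have to be found in the camera images.
- unit: The autosampler drive unit, bolted down: off-white base plate 140 (x) x 300 (y) x 30 mm high, carrying the steel shaft at its own y = -80 mm and the aluminium sensor guard at its own y = +80 mm (both at x = 0). Its position and yaw (within 0.3 rad) vary. Origin: centre of the underside, on the bench; z up.
- seat (a point): Foot of the upright shaft: the point on its axis at the top of the collar (collar 52 mm across), 36 mm above the bench, where the sleeve must sit. The shaft is 20 mm in diameter and rises 45 mm from here; its top 5 mm taper to 14 mm. Axes as the unit's.
- slot (a point): Centre of the slot at the top face of the sensor guard, 105 mm above the bench. Slot 8 mm along the unit's x, 32 mm along the unit's y, through a plate 60 (x) x 70 (y) x 10 mm thick; below it 65 mm of empty space down to the base, between two upright cheeks 58 mm apart, open towards the unit's -x and +x. Axes as the unit's.
- sleeve: The tall spacer sleeve: plain aluminium ring 44 mm outside diameter, 23 mm bore, 30 mm high, about 90 g, standing upright on the bench (axis z). Origin: centre of its underside. It may change places with the washer.
- flag: The test flag: flat steel blade 6 mm thick (own x), 30 wide (own y), 60 long (z) below a grey block handle 20 (x) x 44 (y) x 36 mm high; same when turned half round; about 120 g. Origin: centre of the blade's lower end (tip); handle from z = 60 to 96 mm, z up. At the start it hangs in either of the rack's two slots, handle resting on the rack top, tip 15 mm above the bench.
- shoulder (a point): On the flag: centre of the underside of its handle, 60 mm above the tip.
- rack: The probe rack, fixed: off-white stand, top face 60 (x) x 160 (y) mm at 75 mm above the bench, with two roomy slots (10 mm along x, 34 mm along y) at its own y = -40 and +40 mm; foot 80 x 160 mm. Position and yaw (within 0.3 rad) vary. Origin: centre of the underside.
- rod_probe: Bystander, not needed: a round-rod probe (rod 8 mm, round grey knob 28 mm across and 30 mm high) hanging in the rack's other slot. Leave it there. Origin: 60 mm below the knob's underside, on its axis.
- washer: Bystander: flat aluminium ring, 60 mm outside, 23 mm bore, only 8 mm high, on the bench. Origin: centre of the underside.
- wrench: Bystander: small steel wrench, 120 mm long, lying along its own x between rack and drive unit. Origin: centre of its underside.
- amber: Bystander: amber bottle, 60 mm across, 130 mm high, behind the task's things. Origin: centre of its underside.
- beaker: Bystander: glass beaker, 70 mm across, 80 mm high, behind the task's things. Origin: centre of its underside.
- tin: Bystander: white tin, 64 mm across, 70 mm high, far left. Origin: centre of its underside.
Mind the look-alikes: they are no part of the job. Leave any pink look-alike of the flag alone. Of the things like the sleeve, leave any that is green; of the rest the smaller one is meant.

How it is judged:
On the way, in this order (a step that is already met when the one before it is completed fails the run):
1. the sleeve sits on the collar around the shaft, let go (horizontal distance between sleeve and seat below 0.004 m and z of sleeve in the frame of seat between -0.003 and 0.003 m and angle between sleeve's own z axis and vertical below 0.06 rad and contact force between each of the arm, the fingers and sleeve below 0.2 N), for 0.2 s.
2. the flag's blade has entered the guard's slot (horizontal distance between flag and slot below 0.006 m and angle between flag's own z axis and vertical below 0.08 rad and angle between the x axis of flag and the x axis of unit, either way round below 0.12 rad and z of flag in the frame of slot below -0.012 m), for 0.2 s.
At the end, for the whole second after the job is handed in: Sleeve on the collar (4 mm off axis, 3 mm in height, 0.06 rad tilt), not touched. Flag gripped and still in the slot: tip 30 mm or more below the guard top, handle 5 mm or more above it, within 6 mm of the slot centre, tilt 0.08 rad, turn 0.12 rad, under 6 N on the unit. Others moved under 20 mm (all of step 1 and horizontal distance between flag and slot below 0.006 m and angle between flag's own z axis and vertical below 0.08 rad and angle between the x axis of flag and the x axis of unit, either way round below 0.12 rad and z of flag in the frame of slot below -0.03 m and z of shoulder in the frame of slot above 0.005 m and contact force between the fingers and flag above 1 N and contact force between flag and unit below 6 N and linear speed of each of flag, sleeve below 0.02 m/s); the arm keeps its last pose, push and grip.
It fails at once if another thing on the bench is moved by more than 20 mm (distance of any of rod_probe, washer, wrench, amber, beaker, tin from where it was at the start of the episode above 0.02 m).
It also fails if it takes over 64 s, if anything falls off the work surface, if the arm or the gripper's body presses on something with over 40 N, if the wrist force passes 120 N, or if a joint passes its speed limit or range.

### The arm

A 6-joint arm with a two-finger parallel gripper is mounted at the origin on the work surface. World frame = base frame: x ahead of the robot, y to its left, z up, the work surface at z = 0. Lengths are in m, angles in rad, forces in N, time in s.
With the tool pointing down it reaches from about 0.325 to 0.9 m from the base axis. Payload 6.1 kg.
Tool frame: the origin (TCP) lies between the finger pads; the fingertips stand 22 mm ahead of it and the grasp point (between the pads) lies 3 mm ahead of it; z points along the fingers, y is the line along which they close (so a half turn about z gives the same grasp; the last joint's range is limited). The gripper opens to 87 mm and grips with 3 to 60 N. Pads are 19 mm wide; open, the fingers measure 117 mm over their backs; the gripper's body (75 mm by 190 mm) begins 51 mm behind the grasp point.
Start: joints at [-1.321, 0.22, 1.526, -0, 1.395, -0.126], TCP at [0.229, -0.581, 0.245] pointing down, gripper open.
Joint ranges: [-2.98, 2.98], [-0.91, 2.08], [0.09, 2.57], [-1.24, 4.39], [0.2, 2.65], [-2.68, 2.68]. Speed limits (rad/s): [2.57, 2.57, 3.01, 3.14, 3.14, 3.14].

### API

Orientations are given as a unit quaternion [w, x, y, z].
In Python, from station import r, optics, boxes_of, mark_of gives the robot as it stands.
- The arm moves only by the tool servo_tool, never from a script. Its argument "moves" is a list of rows, each an object of numbers: "x", "y", "z": the shift along the tool's x, y, z in mm; "ax", "ay", "az": the turn, a rotation vector about the tool's x, y, z in rad; "fingers": the closure in counts, from 0 (fully open) to 255 (shut). In form: [{"x": .., "y": .., "z": .., "ax": .., "ay": .., "az": .., "fingers": ..}, ...]. A call has 1 to 20 rows; each row is the pose to reach, as a shift and turn from the pose commanded when the call began, along the tool's axes at that moment; what a row does not reach only later rows make up. A row lasts 1/12 s, in which the tool goes at most 41.7 mm and 7.16 degrees, less where a joint would pass 70% of its speed; a pose out of reach is approached as far as the arm can. A call with a gripper value outside its range is refused whole. The fingers move at their own pace and stop on an object; "force" is the grip in N (left out, the last holds). Time passes only in rows, so rows that repeat a pose let the fingers close. It gives the time, the measured TCP pose, the force, the opening and the grip force at its end, in the units of the state.
- r.get_obs(): the state, without advancing time (a new reading comes with each control period).
- optics.snapshot(name): name is "scene" or "top" or "wrist"; returns a dict with "pixels" (400x640x3 uint8, blue, green, red), "z_map" (400x640 float32, m along the optical axis (not along the pixel's ray), 0 where there is no reading), "fx", "fy", "cx", "cy" (pixels), "rvec" (rotation vector, rad) and "tvec" (3), from world to camera coordinates, as OpenCV has them; the wrist camera has in their place "T_tool_cam" (4x4, takes a point from camera to tool coordinates, whose origin is the TCP and whose axes are the flange's). Camera axes: x right, y down, z forward; pixel columns grow to the right and rows downward; lengths in m; the calibration is good to about 2 mm. A picture is of the moment at which its call begins: read the wrist's pose just before it.
- r.hand_in(): hands the job in; it is judged then, once.
Trained networks look in a picture, given as the dict that the camera call returned (one of the last four; its "shot" number tells which), for a name from the list of things; names that differ only in an ending like _2 or _b are one class to them, and where a whole thing is asked for, a point or a joint stands for the part that bears it (a point fixed in the world has none). Each returns a list of dicts, best first, with "conf" (0 to 1); they miss things now and then, are a little off and sometimes report something else, mostly with a low value. They report only what shows in the picture. A call takes as long as a camera call. They do not tell look-alikes from the thing itself.
- boxes_of(picture, name): "point" ([x, y, z] in m, in world coordinates, good to about 4 mm: the middle of the surface that is visible of it).
- mark_of(picture, name): "point" ([x, y, z] in m, in world coordinates, good to about 4 mm: a listed point, or the origin of a listed thing).
The state is a dict: "time": time; "q": joint angles; "qd": joint speeds; "joint_efforts": joint torques, N m; "tcp_pos": TCP position; "eef_rot": TCP orientation; "wrist_force": force on the tool from outside, world axes, zero at the start; "moment": the same for the moment, N m; "gripper_width": finger opening in m; "gripper_force": force on a finger pad.
Only numpy, scipy, OpenCV 4.12 (cv2) and the standard library are available. Lean on these libraries where they do the work, as an engineer would, in place of code of your own. Each camera call takes 0.05 s, during which the arm holds its last target. There are 200 camera calls.

## Working session

There is one attempt and no reset: what is moved stays moved. The work goes in short steps, Python scripts to look and compute and a tool call to move; the robot and the scene stay as the last step left them, time stands still between calls to the robot, and variables do not carry over. Pictures are saved under pics/ and viewed, at most 10 in all, crops included, and the job is handed in when it is done.

Besides the shell and the picture viewer there is one more tool, called after "Request:" as name(argument=value, ...), one argument or row to a line, values as JSON. servo_tool: Moves the arm, as the interface text tells. Its arguments: {"type":"object","properties":{"moves":{"type":"array"},"force":{"type":"number"}},"required":["moves"]}

```bash
ls; mkdir -p pics; cat > h.py <<'E'
import numpy as np, cv2
from scipy.spatial.transform import Rotation as R
from station import r, optics, boxes_of, mark_of
np.set_printoptions(precision=4, suppress=True)
def pose():
    o=r.get_obs(); q=o['eef_rot']; return np.array(o['tcp_pos']), R.from_quat([q[1],q[2],q[3],q[0]]).as_matrix()
def snap(name):
    p,Rt=pose(); s=optics.snapshot(name)
    if 'rvec' in s:
        Rc=cv2.Rodrigues(np.array(s['rvec'],float))[0]; s['Rwc']=Rc.T; s['c']=-Rc.T@np.array(s['tvec']).ravel()
    else:
        T=np.array(s['T_tool_cam']); s['Rwc']=Rt@T[:3,:3]; s['c']=Rt@T[:3,3]+p
    return s
def cloud(s):
    z=s['z_map']; v,u=np.mgrid[:z.shape[0],:z.shape[1]]
    P=np.stack([(u-s['cx'])/s['fx']*z,(v-s['cy'])/s['fy']*z,z],-1)@s['Rwc'].T+s['c']
    P[z<=0]=np.nan; return P
def px(s,X):
    c=(np.array(X)-s['c'])@s['Rwc']; return np.array([c[...,0]/c[...,2]*s['fx']+s['cx'],c[...,1]/c[...,2]*s['fy']+s['cy']]).T
E
python3 - <<'E'
from h import *
for n in ('scene','top'):
    s=snap(n); cv2.imwrite(f'pics/{n}1.png',s['pixels'])
    print(n,s['c'])
    for k in ('unit','seat','slot','sleeve','flag','rack','rod_probe','washer','wrench'):
        for f in (mark_of,) + ((boxes_of,) if k in('sleeve','flag','washer') else ()):
            print(k,f.__name__,[(np.round(d['point'],4).tolist(),round(d['conf'],2),px(s,d['point']).astype(int).tolist()) for d in f(s,k)][:4])
print(r.get_obs()['time'])
E
```

```text
pics
scene [ 1.2573 -0.1846  1.1914]
unit call [([0.5606, 0.1609, 0.0016], 0.64, [339, 220])]
seat call [([0.5687, 0.0846, 0.0331], 0.72, [314, 225])]
slot call [([0.5522, 0.2383, 0.1026], 0.96, [366, 188])]
sleeve call [([0.3389, -0.1235, -0.0018], 0.92, [217, 190]), ([0.363, -0.0207, -0.0033], 0.72, [254, 186])]
sleeve call [([0.4463, -0.1138, 0.0238], 0.76, [230, 213]), ([0.3502, -0.1242, 0.032], 0.73, [216, 186]), ([0.3704, -0.0207, 0.0253], 0.67, [254, 182])]
flag call [([0.5561, -0.2271, 0.014], 0.74, [199, 261]), ([0.6667, -0.1527, 0.0009], 0.7, [240, 291]), ([0.6758, -0.2561, -0.0009], 0.57, [201, 308])]
flag call [([0.6874, -0.2562, 0.0945], 0.81, [194, 296]), ([0.6792, -0.1533, 0.0986], 0.81, [236, 277]), ([0.5641, -0.2295, 0.1065], 0.76, [192, 246])]
rack call [([0.563, -0.2695, -0.0026], 0.56, [185, 272])]
rod_probe call [([0.5749, -0.3082, 0.0174], 0.45, [169, 277])]
washer call [([0.44, -0.2856, 0.0033], 0.82, [168, 235])]
washer call []
wrench call [([0.6308, -0.0762, -0.0], 0.56, [264, 269]), ([0.4385, -0.1129, -0.0005], 0.29, [230, 216])]
top [0.4746 0.0968 1.1263]
u
[... 570 characters left out ...]

flag call [([0.6657, -0.1532, -0.0044], 0.75, [404, 172]), ([0.6698, -0.2583, -0.0002], 0.61, [440, 169]), ([0.5601, -0.2287, 0.0137], 0.54, [434, 206]), ([0.4398, -0.1168, 0.0009], 0.32, [396, 249])]
flag call [([0.6711, -0.2505, 0.0957], 0.72, [448, 162]), ([0.5581, -0.2248, 0.1075], 0.43, [442, 204])]
rack call [([0.5653, -0.2681, 0.001], 0.88, [446, 204])]
rod_probe call [([0.5725, -0.3066, 0.0115], 0.65, [460, 201])]
washer call [([0.443, -0.2824, 0.0025], 0.63, [454, 246]), ([0.4397, -0.1151, 0.001], 0.59, [395, 249])]
washer call [([0.444, -0.2826, 0.0106], 0.6, [455, 246]), ([0.5625, -0.259, 0.0779], 0.37, [452, 203])]
wrench call [([0.6291, -0.0728, -0.0028], 0.61, [377, 185])]
1.3
```

```bash
python3 - <<'E'
import cv2
a=cv2.imread('pics/scene1.png')[150:350,140:420]; b=cv2.imread('pics/top1.png')[140:310,250:490]
cv2.imwrite('pics/a.png',cv2.resize(a,None,fx=2.8,fy=2.8,interpolation=cv2.INTER_CUBIC))
cv2.imwrite('pics/b.png',cv2.resize(b,None,fx=3.2,fy=3.2,interpolation=cv2.INTER_CUBIC))
E
```

```text
(no output)
```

View pics/a.png

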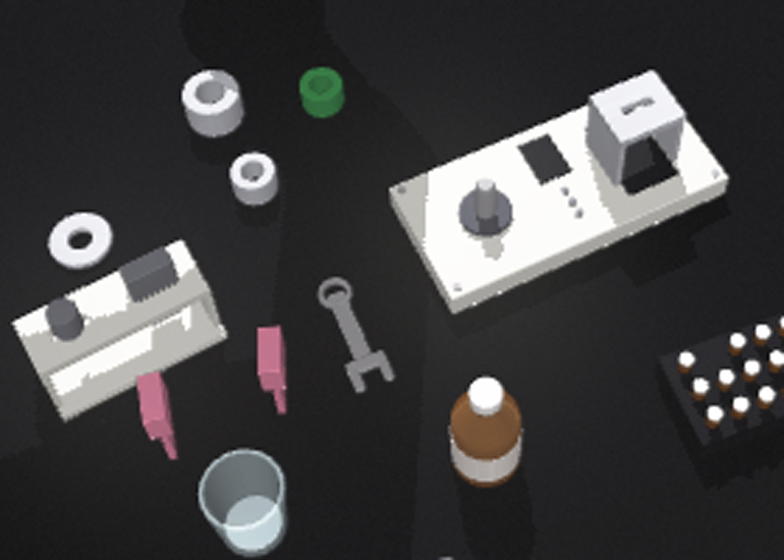

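View pics/b.png

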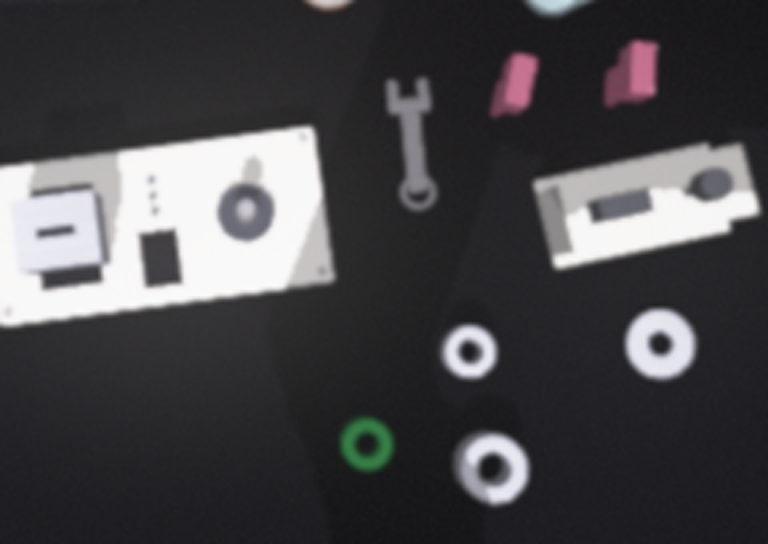

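The three aluminium/green rings, by scene pixel:
- Green (254,186): excluded.
- Large grey (216,187): the larger look-alike.
- Small grey (230,214): this is the sleeve.

The flat washer is at (168,235). The grey flag is in the rack at (192,246), next to the round-knob probe (169,277). The two pink flags at about (194,296) and (236,277) are excluded.

```bash
python3 - <<'E'
from h import *
p,Rt=pose(); print(p); print(Rt)
s=snap('wrist'); print(np.array(s['T_tool_cam']),s['fx'],s['cx'],s['cy'])
for n in ('top','scene'):
    P=cloud(snap(n))
    def top(xy,rad,z0,z1):
        m=(np.hypot(P[...,0]-xy[0],P[...,1]-xy[1])<rad)&(P[...,2]>z0)&(P[...,2]<z1); Q=P[m]
        a=cv2.minAreaRect(Q[:,:2].astype(np.float32)*1000); return len(Q),np.median(Q[:,2]),Q.mean(0),a
    print(n)
    for nm,a in dict(sl=((.441,-.112),.05,.02,.06),big=((.338,-.123),.05,.02,.08),green=((.36,-.018),.04,.015,.08),
        flag=((.559,-.227),.035,.1,.13),guard=((.551,.239),.06,.095,.12),shaft=((.562,.084),.04,.065,.1),rack=((.564,-.268),.1,.065,.085),base=((.557,.16),.2,.02,.033)).items():
        print(nm,*top(*a))
for a in ('amber','beaker','tin'): print(a,[d['point'] for d in mark_of(s:=snap('scene'),a)][:2])
E
```

```text
File "<stdin>", line 13
SyntaxError: assignment expression cannot be used in a comprehension iterable expression
```

```bash
python3 - <<'E'
from h import *
p,Rt=pose(); print(p); print(Rt)
s=snap('wrist'); print(np.array(s['T_tool_cam']),s['fx'],s['cx'],s['cy'])
for n in ('top','scene'):
    P=cloud(snap(n))
    def top(xy,rad,z0,z1):
        m=(np.hypot(P[...,0]-xy[0],P[...,1]-xy[1])<rad)&(P[...,2]>z0)&(P[...,2]<z1); Q=P[m]
        if len(Q)<3: return len(Q),
        a=cv2.minAreaRect(Q[:,:2].astype(np.float32)*1000); return len(Q),np.median(Q[:,2]),Q.mean(0),a
    print(n)
    for nm,a in dict(sl=((.441,-.112),.05,.02,.06),big=((.338,-.123),.05,.02,.08),green=((.36,-.018),.04,.015,.08),
        flag=((.559,-.227),.035,.1,.13),guard=((.551,.239),.06,.095,.12),shaft=((.562,.084),.04,.065,.1),rack=((.564,-.268),.1,.065,.085),base=((.557,.16),.2,.02,.033)).items():
        print(nm,*top(*a))
s=snap('scene')
for a in ('amber','beaker','tin'): print(a,[d['point'] for d in mark_of(s,a)][:2])
E
```

```text
[ 0.2294 -0.5814  0.2445]
[[ 0.9302  0.367  -0.    ]
 [ 0.367  -0.9302 -0.    ]
 [-0.      0.     -1.    ]]
[[-0.0006 -0.961  -0.2766  0.076 ]
 [ 1.     -0.0006 -0.0001 -0.0002]
 [-0.     -0.2766  0.961  -0.1407]
 [ 0.      0.      0.      1.    ]] 329.67426425391704 320.0793836753905 198.7340254311478
top
sl 145 0.029657507377292003 [ 0.4425 -0.1106  0.0294] ((442.4040832519531, -110.8145751953125), (44.31552505493164, 39.19600296020508), 88.17869567871094)
big 288 0.03850965421881558 [ 0.3424 -0.1235  0.0372] ((341.7546081542969, -124.16213989257812), (55.954071044921875, 55.45841979980469), 14.718549728393555)
green 156 0.029319856536073496 [ 0.3643 -0.0166  0.0289] ((363.3839416503906, -16.386972427368164), (41.61452102661133, 41.9678840637207), 88.31558990478516)
flag 135 0.11044473776006769 [ 0.5601 -0.2276  0.1103] ((560.3385009765625, -228.72909545898438), (20.008268356323242, 44.429744720458984), 10.12820816040039)
guard 576 0.10448993250873195 [0.5534 0.2408 0.1045] ((553.757568359375, 241.37374877929688), (60.46648025512695, 70.88575744628906), 5.559020519256592)
shaft 43 
[... 1138 characters left out ...]
 0.2382 0.1042] ((551.1084594726562, 239.3767547607422), (64.31404876708984, 72.34577941894531), 5.824678421020508)
shaft 54 0.07724264843124429 [0.5707 0.0797 0.0763] ((568.8128662109375, 79.97099304199219), (18.74663543701172, 17.707813262939453), 77.02352142333984)
rack 1169 0.07511549107387316 [ 0.574  -0.2721  0.075 ] ((596.8411254882812, -263.1279296875), (129.5853729248047, 160.1638946533203), 10.0508394241333)
base 3326 0.029737186335362487 [0.5736 0.1399 0.0294] ((559.3153076171875, 159.91558837890625), (145.51744079589844, 300.95166015625), 5.643294334411621)
amber [[0.7833, 0.001, -0.0008], [0.5506, 0.2404, 0.1031]]
beaker [[0.7708, -0.2053, 0.0036]]
tin [[0.4754, 0.5352, 0.0013]]
```

Request:
servo_tool(
  moves=[
    {"x": 370, "y": -359, "z": 45, "az": -1.295},
    {"x": 370, "y": -359, "z": 45, "az": -1.295},
    {"x": 370, "y": -359, "z": 45, "az": -1.295},
    {"x": 370, "y": -359, "z": 45, "az": -1.295},
    {"x": 370, "y": -359, "z": 45, "az": -1.295},
    {"x": 370, "y": -359, "z": 45, "az": -1.295},
    {"x": 370, "y": -359, "z": 45, "az": -1.295},
    {"x": 370, "y": -359, "z": 45, "az": -1.295},
    {"x": 370, "y": -359, "z": 45, "az": -1.295},
    {"x": 370, "y": -359, "z": 45, "az": -1.295},
    {"x": 370, "y": -359, "z": 45, "az": -1.295},
    {"x": 370, "y": -359, "z": 45, "az": -1.295},
    {"x": 370, "y": -359, "z": 45, "az": -1.295},
    {"x": 370, "y": -359, "z": 45, "az": -1.295},
    {"x": 370, "y": -359, "z": 45, "az": -1.295},
    {"x": 370, "y": -359, "z": 45, "az": -1.295},
  ],
)

```text
validation failed for argument at $.mo...
```

```bash
cat >> h.py <<'E'
def circ(P,xy,rad,z0,z1):
    m=(np.hypot(P[...,0]-xy[0],P[...,1]-xy[1])<rad)&(P[...,2]>z0)&(P[...,2]<z1); Q=P[m]
    (c,rr)=cv2.minEnclosingCircle(Q[:,:2].astype(np.float32)*1000)[:2]
    a=cv2.minAreaRect(Q[:,:2].astype(np.float32)*1000)
    return dict(n=len(Q),z=np.median(Q[:,2]),mean=Q.mean(0),circ=(np.round(c,1),round(rr,1)),rect=a)
E
python3 - <<'E'
from h import *
p,Rt=pose(); print(p); print(Rt)
s=snap('wrist'); P=cloud(s); cv2.imwrite('pics/w1.png',s['pixels'])
print(circ(P,(.442,-.112),.035,.022,.05))
for d in mark_of(s,'sleeve')+boxes_of(s,'sleeve'): print(d['point'],d['conf'],px(s,d['point']))
print((np.array([.442,-.112,0])-p)@Rt, r.get_obs()['time'])
E
```

```text
[ 0.2294 -0.5814  0.2445]
[[ 0.9302  0.367   0.    ]
 [ 0.367  -0.9302  0.    ]
 [ 0.     -0.     -1.    ]]
{'n': 0, 'z': np.float64(nan), 'mean': array([nan, nan, nan]), 'circ': (array([0., 0.]), 0.0), 'rect': ((0.0, 0.0), (0.0, 0.0), 0.0)}
[ 0.37   -0.3586  0.2446] 1.8
  return _methods._mean(a, axis=axis, dtype=dtype,
  ret = ret.dtype.type(ret / rcount)
h.py:24: RuntimeWarning: Mean of empty slice.
  return dict(n=len(Q),z=np.median(Q[:,2]),mean=Q.mean(0),circ=(np.round(c,1),round(rr,1)),rect=a)
  ret = um.true_divide(
```

View pics/w1.png

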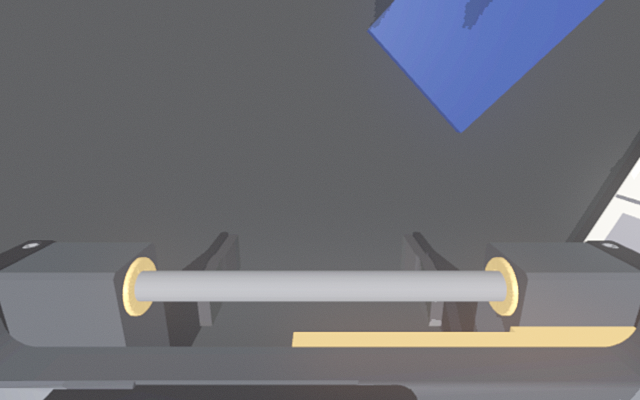

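The wrist view shows the gripper filling the bottom rows from about 240 and the bench ahead in the upper half, so targets must lie ahead of the tool (+x). The move was refused, so I'll send it with every key filled in.

Request:
servo_tool(
  moves=[
    {"x": 354, "y": -301, "z": 45, "ax": 0, "ay": 0, "az": -1.295, "fingers": 0},
    {"x": 354, "y": -301, "z": 45, "ax": 0, "ay": 0, "az": -1.295, "fingers": 0},
    {"x": 354, "y": -301, "z": 45, "ax": 0, "ay": 0, "az": -1.295, "fingers": 0},
    {"x": 354, "y": -301, "z": 45, "ax": 0, "ay": 0, "az": -1.295, "fingers": 0},
    {"x": 354, "y": -301, "z": 45, "ax": 0, "ay": 0, "az": -1.295, "fingers": 0},
    {"x": 354, "y": -301, "z": 45, "ax": 0, "ay": 0, "az": -1.295, "fingers": 0},
    {"x": 354, "y": -301, "z": 45, "ax": 0, "ay": 0, "az": -1.295, "fingers": 0},
    {"x": 354, "y": -301, "z": 45, "ax": 0, "ay": 0, "az": -1.295, "fingers": 0},
    {"x": 354, "y": -301, "z": 45, "ax": 0, "ay": 0, "az": -1.295, "fingers": 0},
    {"x": 354, "y": -301, "z": 45, "ax": 0, "ay": 0, "az": -1.295, "fingers": 0},
    {"x": 354, "y": -301, "z": 45, "ax": 0, "ay": 0, "az": -1.295, "fingers": 0},
    {"x": 354, "y": -301, "z": 45, "ax": 0, "ay": 0, "az": -1.295, "fingers": 0},
    {"x": 354, "y": -301, "z": 45, "ax": 0, "ay": 0, "az": -1.295, "fingers": 0},
    {"x": 354, "y": -301, "z": 45, "ax": 0, "ay": 0, "az": -1.295, "fingers": 0},
  ],
  force=20,
)

```text
time: 2.97
tcp_pos: [0.4483, -0.1714, 0.1997]
eef_rot: [0.0, 0.67, 0.742, -0.0]
wrist_force: [-1.1, -0.3, 0.3]
gripper_width: 0.087
gripper_force: 0.0
```

```bash
python3 - <<'E'
from h import *
p,Rt=pose(); print(p); print(Rt)
s=snap('wrist'); P=cloud(s); cv2.imwrite('pics/w2.png',s['pixels'])
print(circ(P,(.442,-.112),.035,.022,.05))
for d in mark_of(s,'sleeve')+boxes_of(s,'sleeve'): print(d['point'],d['conf'],px(s,d['point']))
print((np.array([.442,-.112,0])-p)@Rt, r.get_obs()['time'])
E
```

```text
[ 0.4483 -0.1714  0.1997]
[[-0.1011  0.9949 -0.0002]
 [ 0.9949  0.1011 -0.0007]
 [-0.0007 -0.0002 -1.    ]]
{'n': 1315, 'z': np.float64(0.03031574742509946), 'mean': array([ 0.4399, -0.1113,  0.0302]), 'circ': (array([ 439.8, -111.5]), 21.9), 'rect': ((440.0234375, -111.763427734375), (42.887489318847656, 42.83783721923828), 31.306291580200195)}
[0.3628, -0.0159, 0.005] 0.89 [243.3729   3.2537]
[0.4365, -0.1131, -0.0003] 0.81 [314.3413 121.1293]
[0.3367, -0.1238, -0.0043] 0.73 [215.9327 121.5501]
[0.3417, -0.1229, 0.0391] 0.87 [206.7807 123.6358]
[0.4371, -0.1125, 0.0279] 0.63 [314.523 122.088]
[0.366, -0.0293, 0.0348] 0.6 [238.5933  11.2703]
[0.5599, -0.2024, 0.0885] 0.18 [449.7095 251.2798]
[ 0.0599 -0.0002  0.1996] 3.1167
```

View pics/w2.png

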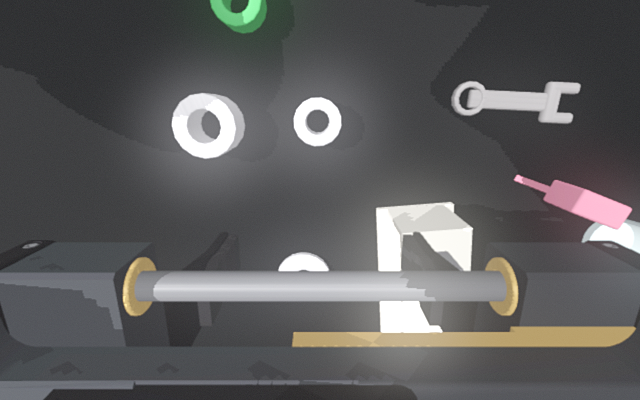

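The small grey sleeve is at (317,121), the larger ring at (207,124) and the green one at (238,5). The sleeve measures 44 mm outside diameter and 30 mm high. Next I grasp it.

Request:
servo_tool(
  moves=[
    {"x": 30, "y": -1, "z": 40, "ax": 0, "ay": 0, "az": 0, "fingers": 0},
    {"x": 60, "y": -2, "z": 80, "ax": 0, "ay": 0, "az": 0, "fingers": 0},
    {"x": 60, "y": -2, "z": 115, "ax": 0, "ay": 0, "az": 0, "fingers": 0},
    {"x": 60, "y": -2, "z": 145, "ax": 0, "ay": 0, "az": 0, "fingers": 0},
    {"x": 60, "y": -2, "z": 165, "ax": 0, "ay": 0, "az": 0, "fingers": 0},
    {"x": 60, "y": -2, "z": 174, "ax": 0, "ay": 0, "az": 0, "fingers": 0},
    {"x": 60, "y": -2, "z": 174, "ax": 0, "ay": 0, "az": 0, "fingers": 0},
    {"x": 60, "y": -2, "z": 174, "ax": 0, "ay": 0, "az": 0, "fingers": 0},
  ],
)

```text
time: 3.78
tcp_pos: [0.4404, -0.1133, 0.0259]
eef_rot: [0.0, 0.672, 0.741, -0.0]
wrist_force: [0.1, 0.2, -0.6]
gripper_width: 0.0868
gripper_force: 0.0
```

Request:
servo_tool(
  moves=[
    {"x": 0, "y": 0, "z": 0, "ax": 0, "ay": 0, "az": 0, "fingers": 255},
    {"x": 0, "y": 0, "z": 0, "ax": 0, "ay": 0, "az": 0, "fingers": 255},
    {"x": 0, "y": 0, "z": 0, "ax": 0, "ay": 0, "az": 0, "fingers": 255},
    {"x": 0, "y": 0, "z": 0, "ax": 0, "ay": 0, "az": 0, "fingers": 255},
    {"x": 0, "y": 0, "z": 0, "ax": 0, "ay": 0, "az": 0, "fingers": 255},
    {"x": 0, "y": 0, "z": 0, "ax": 0, "ay": 0, "az": 0, "fingers": 255},
    {"x": 0, "y": 0, "z": 0, "ax": 0, "ay": 0, "az": 0, "fingers": 255},
    {"x": 0, "y": 0, "z": 0, "ax": 0, "ay": 0, "az": 0, "fingers": 255},
  ],
  force=20,
)

```text
time: 4.45
tcp_pos: [0.4402, -0.1119, 0.0256]
eef_rot: [-0.0, 0.671, 0.742, -0.0]
wrist_force: [0.0, 0.4, 1.5]
gripper_width: 0.044
gripper_force: 20.0
```

Request:
servo_tool(
  moves=[
    {"x": 0, "y": 0, "z": -40, "ax": 0, "ay": 0, "az": 0, "fingers": 255},
    {"x": 0, "y": 0, "z": -80, "ax": 0, "ay": 0, "az": 0, "fingers": 255},
    {"x": 20, "y": 20, "z": -110, "ax": 0, "ay": 0, "az": 0, "fingers": 255},
    {"x": 40, "y": 50, "z": -140, "ax": 0, "ay": 0, "az": 0, "fingers": 255},
    {"x": 60, "y": 80, "z": -160, "ax": 0, "ay": 0, "az": 0, "fingers": 255},
    {"x": 80, "y": 110, "z": -175, "ax": 0, "ay": 0, "az": 0, "fingers": 255},
    {"x": 110, "y": 147, "z": -175, "ax": 0, "ay": 0, "az": 0, "fingers": 255},
    {"x": 110, "y": 147, "z": -175, "ax": 0, "ay": 0, "az": 0, "fingers": 255},
    {"x": 110, "y": 147, "z": -175, "ax": 0, "ay": 0, "az": 0, "fingers": 255},
    {"x": 110, "y": 147, "z": -175, "ax": 0, "ay": 0, "az": 0, "fingers": 255},
  ],
)

```text
time: 5.28
tcp_pos: [0.5748, 0.0125, 0.1994]
eef_rot: [-0.001, 0.67, 0.742, -0.001]
wrist_force: [-0.2, -0.4, -0.6]
gripper_width: 0.0438
gripper_force: 20.0
```

```bash
python3 - <<'E'
from h import *
p,Rt=pose(); print(p); print(Rt)
s=snap('wrist'); P=cloud(s); cv2.imwrite('pics/w3.png',s['pixels'])
print('shaft top',circ(P,(.567,.082),.02,.078,.086))
print('shaft',circ(P,(.567,.082),.02,.05,.086))
print('collar',circ(P,(.567,.082),.034,.033,.04))
print('guard',circ(P,(.553,.240),.06,.1,.11))
for n in('seat','slot'):
  for d in mark_of(s,n): print(n,d['point'],d['conf'],px(s,d['point']))
print(r.get_obs()['time'])
E
```

```text
[0.5748 0.0125 0.1994]
[[-0.1014  0.9948 -0.0024]
 [ 0.9948  0.1014 -0.0002]
 [ 0.     -0.0024 -1.    ]]
shaft top {'n': 442, 'z': np.float64(0.08104183959035247), 'mean': array([0.5676, 0.0819, 0.0808]), 'circ': (array([567.7,  81.9]), 9.4), 'rect': ((567.7835083007812, 81.78724670410156), (17.708955764770508, 17.122207641601562), 5.462669849395752)}
shaft {'n': 519, 'z': np.float64(0.08075419840082976), 'mean': array([0.5676, 0.082 , 0.0802]), 'circ': (array([567.6,  81.9]), 9.9), 'rect': ((567.7893676757812, 81.70426177978516), (19.36695671081543, 18.737577438354492), 5.755959510803223)}
collar {'n': 2222, 'z': np.float64(0.036464143605661886), 'mean': array([0.5676, 0.0827, 0.0365]), 'circ': (array([567.6,  81.9]), 26.0), 'rect': ((567.674560546875, 81.93505096435547), (50.95869064331055, 50.916358947753906), 6.219419479370117)}
guard {'n': 0, 'z': np.float64(nan), 'mean': array([nan, nan, nan]), 'circ': (array([0., 0.]), 0.0), 'rect': ((0.0, 0.0), (0.0, 0.0), 0.0)}
seat [0.5696, 0.0808, 0.0381] 0.87 [322.4844 112.7988]
5.4333
  return _methods._mean(a, axis=axis, dtype=dtype,
  ret = ret.dtype.type(ret / rcount)
h.py:24: RuntimeWarning: Mean of empty slice.
  return dict(n=len(Q),z=np.median(Q[:,2]),mean=Q.mean(0),circ=(np.round(c,1),round(rr,1)),rect=a)
  ret = um.true_divide(
```

View pics/w3.png

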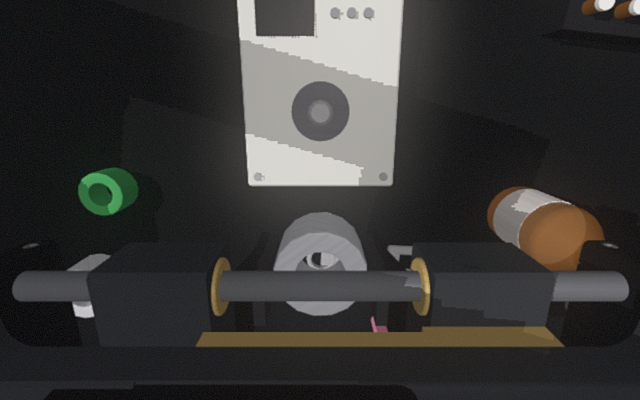

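Wrist view: the shaft top is at (320,112) inside the collar, with the sleeve in the grip at (320,262). Collar top measures 36.5 mm and shaft top 81 mm. I'll lower the sleeve in stages.

Request:
servo_tool(
  moves=[
    {"x": 35, "y": 0, "z": 15, "ax": 0, "ay": 0, "az": 0, "fingers": 255},
    {"x": 69.4, "y": 0, "z": 40, "ax": 0, "ay": 0, "az": 0, "fingers": 255},
    {"x": 69.4, "y": 0, "z": 70, "ax": 0, "ay": 0, "az": 0, "fingers": 255},
    {"x": 69.4, "y": 0, "z": 86, "ax": 0, "ay": 0, "az": 0, "fingers": 255},
    {"x": 69.4, "y": 0, "z": 86, "ax": 0, "ay": 0, "az": 0, "fingers": 255},
    {"x": 69.4, "y": 0, "z": 86, "ax": 0, "ay": 0, "az": 0, "fingers": 255},
    {"x": 69.4, "y": 0, "z": 90, "ax": 0, "ay": 0, "az": 0, "fingers": 255},
    {"x": 69.4, "y": 0, "z": 95, "ax": 0, "ay": 0, "az": 0, "fingers": 255},
    {"x": 69.4, "y": 0, "z": 100, "ax": 0, "ay": 0, "az": 0, "fingers": 255},
    {"x": 69.4, "y": 0, "z": 105, "ax": 0, "ay": 0, "az": 0, "fingers": 255},
    {"x": 69.4, "y": 0, "z": 105, "ax": 0, "ay": 0, "az": 0, "fingers": 255},
  ],
)

```text
time: 6.35
tcp_pos: [0.568, 0.081, 0.0946]
eef_rot: [-0.0, 0.671, 0.741, -0.0]
wrist_force: [-0.7, 0.5, -0.9]
gripper_width: 0.0446
gripper_force: 20.0
```

Request:
servo_tool(
  moves=[
    {"x": 0, "y": 0, "z": 8, "ax": 0, "ay": 0, "az": 0, "fingers": 255},
    {"x": 0, "y": 0, "z": 16, "ax": 0, "ay": 0, "az": 0, "fingers": 255},
    {"x": 0, "y": 0, "z": 24, "ax": 0, "ay": 0, "az": 0, "fingers": 255},
    {"x": 0, "y": 0, "z": 29, "ax": 0, "ay": 0, "az": 0, "fingers": 255},
    {"x": 0, "y": 0, "z": 31, "ax": 0, "ay": 0, "az": 0, "fingers": 255},
    {"x": 0, "y": 0, "z": 32, "ax": 0, "ay": 0, "az": 0, "fingers": 255},
    {"x": 0, "y": 0, "z": 32, "ax": 0, "ay": 0, "az": 0, "fingers": 255},
  ],
)

```text
time: 6.93
tcp_pos: [0.5686, 0.0812, 0.0633]
eef_rot: [-0.0, 0.671, 0.742, -0.0]
wrist_force: [0.9, -0.4, -0.3]
gripper_width: 0.0444
gripper_force: 20.0
```

Request:
servo_tool(
  moves=[
    {"x": 0, "y": 0, "z": 0.8, "ax": 0, "ay": 0, "az": 0, "fingers": 255},
    {"x": 0, "y": 0, "z": 1, "ax": 0, "ay": 0, "az": 0, "fingers": 255},
    {"x": 0, "y": 0, "z": 1, "ax": 0, "ay": 0, "az": 0, "fingers": 255},
  ],
)

```text
time: 7.18
tcp_pos: [0.5688, 0.0812, 0.0628]
eef_rot: [0.0, 0.671, 0.742, 0.0]
wrist_force: [0.1, 0.2, -0.4]
gripper_width: 0.0438
gripper_force: 20.0
```

Request:
servo_tool(
  moves=[
    {"x": 0, "y": 0, "z": 0, "ax": 0, "ay": 0, "az": 0, "fingers": 0},
    {"x": 0, "y": 0, "z": 0, "ax": 0, "ay": 0, "az": 0, "fingers": 0},
    {"x": 0, "y": 0, "z": 0, "ax": 0, "ay": 0, "az": 0, "fingers": 0},
    {"x": 0, "y": 0, "z": 0, "ax": 0, "ay": 0, "az": 0, "fingers": 0},
    {"x": 0, "y": 0, "z": 0, "ax": 0, "ay": 0, "az": 0, "fingers": 0},
    {"x": 0, "y": 0, "z": 0, "ax": 0, "ay": 0, "az": 0, "fingers": 0},
    {"x": 0, "y": 0, "z": -20, "ax": 0, "ay": 0, "az": 0, "fingers": 0},
    {"x": 0, "y": 0, "z": -60, "ax": 0, "ay": 0, "az": 0, "fingers": 0},
    {"x": -35, "y": 0, "z": -100, "ax": 0, "ay": 0, "az": 0, "fingers": 0},
    {"x": -70, "y": 0, "z": -138, "ax": 0, "ay": 0, "az": 0, "fingers": 0},
    {"x": -70, "y": 0, "z": -138, "ax": 0, "ay": 0, "az": 0, "fingers": 0},
    {"x": -70, "y": 0, "z": -138, "ax": 0, "ay": 0, "az": 0, "fingers": 0},
  ],
)

```text
time: 8.18
tcp_pos: [0.5788, 0.0085, 0.2062]
eef_rot: [0.004, 0.672, 0.741, 0.002]
wrist_force: [0.7, -0.5, 0.3]
gripper_width: 0.0868
gripper_force: 0.0
```

```bash
python3 - <<'E'
from h import *
p,Rt=pose(); print(p)
s=snap('wrist'); P=cloud(s); cv2.imwrite('pics/w4.png',s['pixels'])
print('sleeve',circ(P,(.5676,.0819),.03,.055,.075))
print('shaft',circ(P,(.5676,.0819),.011,.076,.086))
print(r.get_obs()['time'])
E
```

```text
[0.5788 0.0085 0.2062]
sleeve {'n': 1671, 'z': np.float64(0.06629636457009319), 'mean': array([0.5689, 0.0821, 0.0662]), 'circ': (array([568.8,  81.5]), 21.8), 'rect': ((568.8806762695312, 81.28138732910156), (42.83053970336914, 42.869384765625), 5.521056652069092)}
shaft {'n': 503, 'z': np.float64(0.08068286150669024), 'mean': array([0.5676, 0.0819, 0.0802]), 'circ': (array([567.7,  81.7]), 9.9), 'rect': ((567.6553955078125, 81.70558166503906), (19.199810028076172, 19.09278106689453), 51.6928596496582)}
8.2333
```

The sleeve is seated: its top is at 66.3 mm and it sits 1.3 mm off axis. Next I measure the slot before fetching the flag.

Request:
servo_tool(
  moves=[
    {"x": 40, "y": 0, "z": -20, "ax": 0, "ay": 0, "az": 0, "fingers": 0},
    {"x": 80, "y": 0, "z": -40, "ax": 0, "ay": 0, "az": 0, "fingers": 0},
    {"x": 120, "y": 0, "z": -45, "ax": 0, "ay": 0, "az": 0, "fingers": 0},
    {"x": 150, "y": 0, "z": -45, "ax": 0, "ay": 0, "az": 0, "fingers": 0},
    {"x": 150, "y": 0, "z": -45, "ax": 0, "ay": 0, "az": 0, "fingers": 0},
    {"x": 150, "y": 0, "z": -45, "ax": 0, "ay": 0, "az": 0, "fingers": 0},
    {"x": 150, "y": 0, "z": -45, "ax": 0, "ay": 0, "az": 0, "fingers": 0},
  ],
)

```text
time: 8.82
tcp_pos: [0.5595, 0.1613, 0.2436]
eef_rot: [-0.001, 0.67, 0.742, -0.001]
wrist_force: [0.5, 0.6, 1.1]
gripper_width: 0.0871
gripper_force: 0.0
```

```bash
cat > slot.py <<'E'
from h import *
p,Rt=pose(); print(p); print(Rt)
s=snap('wrist'); P=cloud(s); cv2.imwrite('pics/w5.png',s['pixels'])
g=circ(P,(.553,.240),.06,.1,.11); print('guard',g)
# hole: pixels inside the guard top whose depth lies well below it
c=np.array(g['rect'][0])/1000
# cast every pixel's ray onto plane z=guard top
z=g['z']; v,u=np.mgrid[:400,:640]
d=np.stack([(u-s['cx'])/s['fx'],(v-s['cy'])/s['fy'],np.ones(u.shape)],-1)@s['Rwc'].T
X=s['c']+d*((z-s['c'][2])/d[...,2])[...,None]
m=(np.hypot(X[...,0]-c[0],X[...,1]-c[1])<.025)&~(np.abs(P[...,2]-z)<.003)
n,l,st,ce=cv2.connectedComponentsWithStats(m.astype(np.uint8)); k=1+st[1:,4].argmax()
Q=X[l==k][:,:2]; print('hole',st[k],Q.mean(0),cv2.minAreaRect(Q.astype(np.float32)*1000))
w=np.linalg.eigh(np.cov((Q-Q.mean(0)).T))[1][:,1]; print('long axis',w, 'yaw', np.arctan2(-w[0]*np.sign(w[1]),abs(w[1])))
for d in mark_of(s,'slot'): print(d['point'],d['conf'],px(s,d['point']))
print(r.get_obs()['time'])
E
python3 slot.py
```

```text
[0.5595 0.1613 0.2436]
[[-0.1014  0.9948 -0.003 ]
 [ 0.9948  0.1014 -0.0008]
 [-0.0004 -0.0031 -1.    ]]
guard {'n': 6325, 'z': np.float64(0.10545816875934305), 'mean': array([0.5512, 0.2422, 0.1055]), 'circ': (array([551.4, 240.8]), 46.0), 'rect': ((551.4234619140625, 240.9529571533203), (60.075172424316406, 70.0513687133789), 5.776355266571045)}
hole [315  78  11  41 411] [0.5513 0.2413] ((550.9616088867188, 241.11126708984375), (7.960692405700684, 30.987905502319336), 6.022762298583984)
long axis [-0.1032  0.9947] yaw 0.10342374771676097
[0.5497, 0.2385, 0.1024] 0.58 [318.2413 101.5285]
8.9167
```

View pics/w5.png

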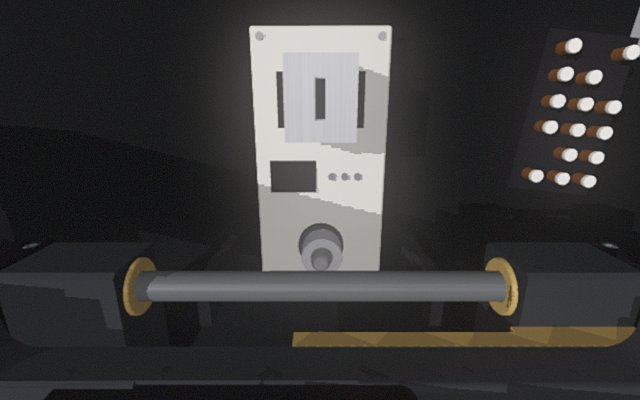

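Wrist view: the slot is at (320,98), centred at (551.2, 241.1) mm with yaw 0.102 and its top at 105.5 mm. The sleeve sits on the shaft at (320,245). Next I look at the flag.

Request:
servo_tool(
  moves=[
    {"x": -462, "y": -33, "z": 24, "ax": 0, "ay": 0, "az": -0.077, "fingers": 0},
    {"x": -462, "y": -33, "z": 24, "ax": 0, "ay": 0, "az": -0.077, "fingers": 0},
    {"x": -462, "y": -33, "z": 24, "ax": 0, "ay": 0, "az": -0.077, "fingers": 0},
    {"x": -462, "y": -33, "z": 24, "ax": 0, "ay": 0, "az": -0.077, "fingers": 0},
    {"x": -462, "y": -33, "z": 24, "ax": 0, "ay": 0, "az": -0.077, "fingers": 0},
    {"x": -462, "y": -33, "z": 24, "ax": 0, "ay": 0, "az": -0.077, "fingers": 0},
    {"x": -462, "y": -33, "z": 24, "ax": 0, "ay": 0, "az": -0.077, "fingers": 0},
    {"x": -462, "y": -33, "z": 24, "ax": 0, "ay": 0, "az": -0.077, "fingers": 0},
    {"x": -462, "y": -33, "z": 24, "ax": 0, "ay": 0, "az": -0.077, "fingers": 0},
    {"x": -462, "y": -33, "z": 24, "ax": 0, "ay": 0, "az": -0.077, "fingers": 0},
    {"x": -462, "y": -33, "z": 24, "ax": 0, "ay": 0, "az": -0.077, "fingers": 0},
    {"x": -462, "y": -33, "z": 24, "ax": 0, "ay": 0, "az": -0.077, "fingers": 0},
    {"x": -462, "y": -33, "z": 24, "ax": 0, "ay": 0, "az": -0.077, "fingers": 0},
    {"x": -462, "y": -33, "z": 24, "ax": 0, "ay": 0, "az": -0.077, "fingers": 0},
    {"x": -462, "y": -33, "z": 24, "ax": 0, "ay": 0, "az": -0.077, "fingers": 0},
  ],
)

```text
time: 10.17
tcp_pos: [0.5735, -0.3013, 0.2212]
eef_rot: [-0.001, 0.642, 0.767, 0.0]
wrist_force: [-0.2, 0.6, 0.7]
gripper_width: 0.0869
gripper_force: 0.0
```

```bash
python3 - <<'E'
from h import *
p,Rt=pose(); print(p); print(Rt)
s=snap('wrist'); P=cloud(s); cv2.imwrite('pics/w6.png',s['pixels'])
f=circ(P,(.560,-.2285),.035,.105,.12); print(f)
print('rack',circ(P,(.560,-.2285),.08,.07,.08)['z'])
for d in mark_of(s,'flag'): print(d['point'],d['conf'],px(s,d['point']))
c=np.array([*f['rect'][0],98+3])/1000; print('delta tool mm',(c-p)@Rt*1000)
E
```

```text
[ 0.5735 -0.3013  0.2212]
[[-0.1761  0.9844 -0.0005]
 [ 0.9844  0.1761  0.001 ]
 [ 0.0011 -0.0003 -1.    ]]
{'n': 1680, 'z': np.float64(0.11135777469580008), 'mean': array([ 0.5582, -0.2291,  0.1113]), 'circ': (array([ 558.1, -229.5]), 23.2), 'rect': ((558.187744140625, -229.83460998535156), (19.87807273864746, 43.54472732543945), 10.516016960144043)}
rack 0.07546673773021878
[0.6717, -0.2538, 0.0008] 0.95 [416.2905 148.4555]
[0.6646, -0.15, 0.0025] 0.68 [436.2976  44.9314]
[0.5544, -0.2294, 0.0172] 0.58 [313.9487 106.0959]
delta tool mm [ 72.9005  -2.5018 120.2975]
```

View pics/w6.png

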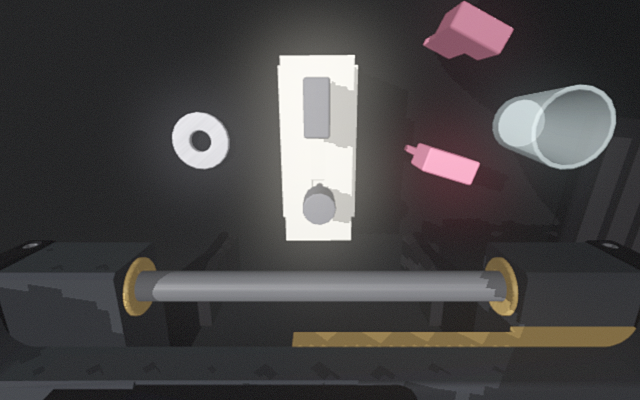

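The grey flag's handle is at (316,107) with the round knob at (318,205). The pink ones at (445,163) and (468,32) stay untouched. Next I grasp the flag.

Request:
servo_tool(
  moves=[
    {"x": 36, "y": -1.2, "z": 20, "ax": 0, "ay": 0, "az": -0.006, "fingers": 0},
    {"x": 73, "y": -2.5, "z": 40, "ax": 0, "ay": 0, "az": -0.006, "fingers": 0},
    {"x": 73, "y": -2.5, "z": 70, "ax": 0, "ay": 0, "az": -0.006, "fingers": 0},
    {"x": 73, "y": -2.5, "z": 95, "ax": 0, "ay": 0, "az": -0.006, "fingers": 0},
    {"x": 73, "y": -2.5, "z": 112, "ax": 0, "ay": 0, "az": -0.006, "fingers": 0},
    {"x": 73, "y": -2.5, "z": 120, "ax": 0, "ay": 0, "az": -0.006, "fingers": 0},
    {"x": 73, "y": -2.5, "z": 120, "ax": 0, "ay": 0, "az": -0.006, "fingers": 0},
    {"x": 73, "y": -2.5, "z": 120, "ax": 0, "ay": 0, "az": -0.006, "fingers": 0},
  ],
)

```text
time: 10.93
tcp_pos: [0.559, -0.2302, 0.1022]
eef_rot: [0.0, 0.639, 0.769, 0.0]
wrist_force: [0.6, -0.2, 0.1]
gripper_width: 0.0869
gripper_force: 0.0
```

Request:
servo_tool(
  moves=[
    {"x": 0, "y": 0, "z": 0, "ax": 0, "ay": 0, "az": 0, "fingers": 255},
    {"x": 0, "y": 0, "z": 0, "ax": 0, "ay": 0, "az": 0, "fingers": 255},
    {"x": 0, "y": 0, "z": 0, "ax": 0, "ay": 0, "az": 0, "fingers": 255},
    {"x": 0, "y": 0, "z": 0, "ax": 0, "ay": 0, "az": 0, "fingers": 255},
    {"x": 0, "y": 0, "z": 0, "ax": 0, "ay": 0, "az": 0, "fingers": 255},
    {"x": 0, "y": 0, "z": 0, "ax": 0, "ay": 0, "az": 0, "fingers": 255},
    {"x": 0, "y": 0, "z": 0, "ax": 0, "ay": 0, "az": 0, "fingers": 255},
    {"x": 0, "y": 0, "z": 0, "ax": 0, "ay": 0, "az": 0, "fingers": 255},
    {"x": 0, "y": 0, "z": 0, "ax": 0, "ay": 0, "az": 0, "fingers": 255},
    {"x": 0, "y": 0, "z": 0, "ax": 0, "ay": 0, "az": 0, "fingers": 255},
  ],
  force=30,
)

```text
time: 11.77
tcp_pos: [0.5585, -0.2307, 0.1015]
eef_rot: [-0.0, 0.64, 0.769, -0.0]
wrist_force: [-0.7, 0.2, -1.0]
gripper_width: 0.0282
gripper_force: 0.0
```

Request:
servo_tool(
  moves=[
    {"x": 0, "y": 0, "z": 0, "ax": 0, "ay": 0, "az": 0, "fingers": 255},
    {"x": 0, "y": 0, "z": 0, "ax": 0, "ay": 0, "az": 0, "fingers": 255},
    {"x": 0, "y": 0, "z": 0, "ax": 0, "ay": 0, "az": 0, "fingers": 255},
    {"x": 0, "y": 0, "z": 0, "ax": 0, "ay": 0, "az": 0, "fingers": 255},
    {"x": 0, "y": 0, "z": 0, "ax": 0, "ay": 0, "az": 0, "fingers": 255},
  ],
)

```text
time: 12.18
tcp_pos: [0.5585, -0.2307, 0.1015]
eef_rot: [-0.0, 0.64, 0.769, -0.0]
wrist_force: [0.5, -0.6, 0.8]
gripper_width: 0.0198
gripper_force: 30.0
```

Request:
servo_tool(
  moves=[
    {"x": 0, "y": 0, "z": -20, "ax": 0, "ay": 0, "az": 0, "fingers": 255},
    {"x": 0, "y": 0, "z": -50, "ax": 0, "ay": 0, "az": 0, "fingers": 255},
    {"x": 0, "y": 0, "z": -85, "ax": 0, "ay": 0, "az": 0, "fingers": 255},
    {"x": 20, "y": 4, "z": -115, "ax": 0, "ay": 0, "az": 0, "fingers": 255},
    {"x": 50, "y": 9, "z": -140, "ax": 0, "ay": 0, "az": 0.02, "fingers": 255},
    {"x": 90, "y": 17, "z": -140, "ax": 0, "ay": 0, "az": 0.04, "fingers": 255},
    {"x": 130, "y": 24, "z": -140, "ax": 0, "ay": 0, "az": 0.06, "fingers": 255},
    {"x": 170, "y": 31, "z": -140, "ax": 0, "ay": 0, "az": 0.081, "fingers": 255},
    {"x": 210, "y": 39, "z": -140, "ax": 0, "ay": 0, "az": 0.081, "fingers": 255},
    {"x": 250, "y": 46, "z": -140, "ax": 0, "ay": 0, "az": 0.081, "fingers": 255},
    {"x": 290, "y": 53, "z": -140, "ax": 0, "ay": 0, "az": 0.081, "fingers": 255},
    {"x": 330, "y": 61, "z": -140, "ax": 0, "ay": 0, "az": 0.081, "fingers": 255},
    {"x": 365, "y": 67, "z": -140, "ax": 0, "ay": 0, "az": 0.081, "fingers": 255},
    {"x": 395.5, "y": 73, "z": -140, "ax": 0, "ay": 0, "az": 0.081, "fingers": 255},
    {"x": 395.5, "y": 73, "z": -140, "ax": 0, "ay": 0, "az": 0.081, "fingers": 255},
    {"x": 395.5, "y": 73, "z": -140, "ax": 0, "ay": 0, "az": 0.081, "fingers": 255},
    {"x": 395.5, "y": 73, "z": -140, "ax": 0, "ay": 0, "az": 0.081, "fingers": 255},
    {"x": 395.5, "y": 73, "z": -140, "ax": 0, "ay": 0, "az": 0.081, "fingers": 255},
  ],
)

```text
time: 13.68
tcp_pos: [0.5584, 0.1704, 0.2413]
eef_rot: [0.0, 0.671, 0.742, -0.0]
wrist_force: [-0.3, 0.5, -1.4]
gripper_width: 0.0198
gripper_force: 30.0
```

```bash
sed -i 's/w5.png/w7.png/' slot.py; cat >> slot.py <<'E'
# flag in hand: points in tool frame
T=(P-p)@Rt; m=(np.abs(T[...,1])<.012)&(np.abs(T[...,0])<.04)&(T[...,2]>-.03)&(T[...,2]<.1)
v,u=np.nonzero(m); print('hand rows',v.min(),v.max(),'cols',u.min(),u.max())
Q=T[m]
for a in np.arange(-.03,.1,.008):
    k=Q[(Q[:,2]>=a)&(Q[:,2]<a+.008)]
    if len(k)>5: print(round(a,3),len(k),'x',np.percentile(k[:,0],[2,50,98]),'y',np.percentile(k[:,1],[2,98]))
E
python3 slot.py
```

```text
[0.5584 0.1704 0.2413]
[[-0.1008  0.9949 -0.0004]
 [ 0.9949  0.1008 -0.0005]
 [-0.0004 -0.0004 -1.    ]]
guard {'n': 6249, 'z': np.float64(0.10546107650564035), 'mean': array([0.5512, 0.2425, 0.1055]), 'circ': (array([551.5, 241.1]), 45.9), 'rect': ((551.3309326171875, 241.14891052246094), (60.07590103149414, 69.88849639892578), 5.819227695465088)}
hole [316  90  10  41 410] [0.5515 0.2412] ((551.570068359375, 241.0074005126953), (7.410536289215088, 31.301565170288086), 5.7512688636779785)
long axis [-0.1005  0.9949] yaw 0.10070389913431696
[0.5488, 0.2408, 0.1077] 0.81 [317.0521 110.2861]
13.7833
hand rows 192 325 cols 290 350
-0.03 317 x [-0.0091 -0.0038  0.0017] y [-0.0119  0.0119]
-0.022 70 x [-0.0091  0.0097  0.0105] y [-0.0117  0.0117]
-0.014 2713 x [-0.0194  0.0107  0.0232] y [-0.0097  0.0101]
-0.006 339 x [0.0056 0.0231 0.0236] y [-0.0116  0.0115]
0.002 267 x [0.0097 0.0231 0.0236] y [-0.0116  0.0117]
0.01 206 x [0.01   0.0231 0.0236] y [-0.0116  0.0095]
0.018 146 x [0.0222 0.0231 0.0236] y [-0.0092  0.0095]
0.042 20 x [0.0159 0.0162 0.0166] y [-0.0024  0.003 ]
0.05 38 x [0.016  0.0162 0.0166] y [-0.0025  0.0031]
0.058 33 x [0.0158 0.0162 0.0166] y [-0.0026  0.0032]
0.066 31 x [0.016  0.0163 0.0165] y [-0.0027  0.0026]
0.074 25 x [0.0159 0.0162 0.0165] y [-0.0024  0.0027]
0.082 11 x [0.016  0.0161 0.0165] y [-0.002   0.0028]
```

View pics/w7.png

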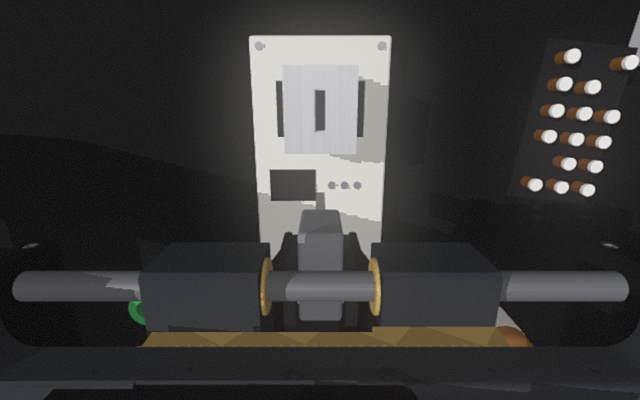

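Wrist view: the blade's front edge shows just above the handle at (320,200) and the slot is at (320,110). In the tool frame the blade hangs straight, with its centre at (+1.2, +0.2) mm. I'll move above the slot and check again.

Request:
servo_tool(
  moves=[
    {"x": 30, "y": 0, "z": 0, "ax": 0, "ay": 0, "az": 0, "fingers": 255},
    {"x": 60, "y": 0, "z": 10, "ax": 0, "ay": 0, "az": 0, "fingers": 255},
    {"x": 69.8, "y": 0, "z": 30, "ax": 0, "ay": 0, "az": 0, "fingers": 255},
    {"x": 69.8, "y": 0, "z": 43, "ax": 0, "ay": 0, "az": 0, "fingers": 255},
    {"x": 69.8, "y": 0, "z": 43, "ax": 0, "ay": 0, "az": 0, "fingers": 255},
    {"x": 69.8, "y": 0, "z": 43, "ax": 0, "ay": 0, "az": 0, "fingers": 255},
    {"x": 69.8, "y": 0, "z": 43, "ax": 0, "ay": 0, "az": 0, "fingers": 255},
  ],
)

```text
time: 14.37
tcp_pos: [0.5519, 0.2396, 0.1992]
eef_rot: [0.0, 0.671, 0.742, 0.0]
wrist_force: [0.9, 0.1, 0.7]
gripper_width: 0.02
gripper_force: 30.0
```

```bash
python3 - <<'E'
from h import *
p,Rt=pose(); print(p)
s=snap('wrist'); P=cloud(s); T=(P-p)@Rt
m=(np.abs(T[...,1])<.012)&(np.abs(T[...,0]-.016)<.004)&(T[...,2]>.04)&(T[...,2]<.1); Q=T[m]
print('blade',len(Q),np.median(Q[:,0]),np.percentile(Q[:,1],[2,98]),Q[:,2].max() if len(Q) else 0)
m=(np.abs(P[...,2]-.1055)<.003)&(np.hypot(T[...,0],T[...,1])<.06); Q=T[m]
print('guard',len(Q),Q.min(0),Q.max(0), cv2.minAreaRect(Q[:,:2].astype(np.float32)*1000))
im=s['pixels'][120:330,200:440]; cv2.imwrite('pics/w8.png',cv2.resize(im,None,fx=3,fy=2.8))
print(r.get_obs()['time'])
E
```

```text
[0.5519 0.2396 0.1992]
blade 431 0.01624720640590186 [-0.0117  0.0117] 0.0998844004103445
guard 4634 [-0.0286 -0.0306  0.0915] [0.0367 0.0295 0.0967] ((4.1277618408203125, -0.5296211242675781), (60.06929016113281, 65.33967590332031), 89.86785888671875)
14.4167
```

View pics/w8.png

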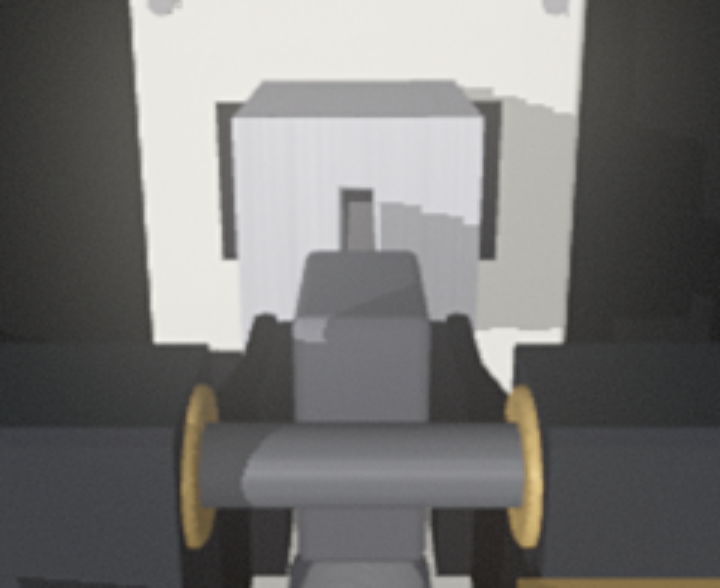

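Crop: the blade tip at (360,225) lies about 1 px right of the slot's centre line (356,215). The depth map agrees at −0.7 mm along tool y. I'll correct that and start inserting.

Request:
servo_tool(
  moves=[
    {"x": 0.3, "y": -0.7, "z": 0, "ax": 0, "ay": 0, "az": 0, "fingers": 255},
    {"x": 0.3, "y": -0.7, "z": 0, "ax": 0, "ay": 0, "az": 0, "fingers": 255},
    {"x": 0.3, "y": -0.7, "z": 3, "ax": 0, "ay": 0, "az": 0, "fingers": 255},
    {"x": 0.3, "y": -0.7, "z": 6, "ax": 0, "ay": 0, "az": 0, "fingers": 255},
    {"x": 0.3, "y": -0.7, "z": 8, "ax": 0, "ay": 0, "az": 0, "fingers": 255},
    {"x": 0.3, "y": -0.7, "z": 10, "ax": 0, "ay": 0, "az": 0, "fingers": 255},
    {"x": 0.3, "y": -0.7, "z": 11, "ax": 0, "ay": 0, "az": 0, "fingers": 255},
    {"x": 0.3, "y": -0.7, "z": 11, "ax": 0, "ay": 0, "az": 0, "fingers": 255},
  ],
)

```text
time: 15.08
tcp_pos: [0.5503, 0.2409, 0.187]
eef_rot: [-0.0, 0.67, 0.742, -0.0]
wrist_force: [0.4, -0.6, -2.5]
gripper_width: 0.0201
gripper_force: 30.0
```

Request:
servo_tool(
  moves=[
    {"x": 0, "y": 0, "z": 4, "ax": 0, "ay": 0, "az": 0, "fingers": 255},
    {"x": 0, "y": 0, "z": 8, "ax": 0, "ay": 0, "az": 0, "fingers": 255},
    {"x": 0, "y": 0, "z": 12, "ax": 0, "ay": 0, "az": 0, "fingers": 255},
    {"x": 0, "y": 0, "z": 16, "ax": 0, "ay": 0, "az": 0, "fingers": 255},
    {"x": 0, "y": 0, "z": 16, "ax": 0, "ay": 0, "az": 0, "fingers": 255},
    {"x": 0, "y": 0, "z": 16, "ax": 0, "ay": 0, "az": 0, "fingers": 255},
    {"x": 0, "y": 0, "z": 16, "ax": 0, "ay": 0, "az": 0, "fingers": 255},
  ],
)

```text
time: 15.67
tcp_pos: [0.5502, 0.2409, 0.171]
eef_rot: [-0.0, 0.67, 0.742, -0.001]
wrist_force: [-0.6, -2.7, -1.9]
gripper_width: 0.0197
gripper_force: 30.0
```

```bash
python3 - <<'E'
from h import *
for i in range(4):
    o=r.get_obs(); print(o['tcp_pos'],o['wrist_force'],o['moment'],o['gripper_width']); 
    p,Rt=pose(); s=snap('wrist')
T=(cloud(s)-p)@Rt
m=(np.abs(T[...,1])<.009)&(np.abs(T[...,0]-.012)<.012)&(T[...,2]>-.025)&(T[...,2]<-.011); print('handle top',np.median(T[m],0))
m=(np.abs(T[...,1])<.008)&(np.abs(T[...,0]-.023)<.003)&(T[...,2]>-.01)&(T[...,2]<.02); print('handle front',np.median(T[m],0))
print(r.get_obs()['time'])
E
```

```text
[0.5502 0.2409 0.171 ] [-0.6321 -2.6745 -1.8581] [-0.5658 -0.2029 -0.0205] 0.019666824004675856
[0.5502 0.2409 0.1711] [-0.5633 -2.7662 -2.7638] [-0.6235 -0.1331  0.0518] 0.01990845592921128
[0.5502 0.2409 0.1712] [-0.0993 -3.1311 -2.5373] [-0.6619 -0.0978  0.0287] 0.0197287771662456
[0.5503 0.2409 0.1713] [-0.2535 -3.36   -2.0928] [-0.6792 -0.0422  0.0433] 0.01974634676675396
handle top [ 0.0131 -0.0002 -0.0111]
handle front [0.0231 0.     0.    ]
15.8667
```

There is about 3 N towards −y, so the blade leans on the slot's +y end. I'll back off 0.8 mm in tool x and lower further.

Request:
servo_tool(
  moves=[
    {"x": -0.8, "y": 0, "z": 0, "ax": 0, "ay": 0, "az": 0, "fingers": 255},
    {"x": -0.8, "y": 0, "z": 0, "ax": 0, "ay": 0, "az": 0, "fingers": 255},
    {"x": -0.8, "y": 0, "z": 4, "ax": 0, "ay": 0, "az": 0, "fingers": 255},
    {"x": -0.8, "y": 0, "z": 8, "ax": 0, "ay": 0, "az": 0, "fingers": 255},
    {"x": -0.8, "y": 0, "z": 12, "ax": 0, "ay": 0, "az": 0, "fingers": 255},
    {"x": -0.8, "y": 0, "z": 16, "ax": 0, "ay": 0, "az": 0, "fingers": 255},
    {"x": -0.8, "y": 0, "z": 19, "ax": 0, "ay": 0, "az": 0, "fingers": 255},
    {"x": -0.8, "y": 0, "z": 19, "ax": 0, "ay": 0, "az": 0, "fingers": 255},
    {"x": -0.8, "y": 0, "z": 19, "ax": 0, "ay": 0, "az": 0, "fingers": 255},
  ],
)

```text
time: 16.62
tcp_pos: [0.5504, 0.2403, 0.1521]
eef_rot: [-0.0, 0.67, 0.742, -0.0]
wrist_force: [-0.5, 1.0, -1.0]
gripper_width: 0.02
gripper_force: 30.0
```

```bash
cat > chk.py <<'E'
from h import *
for i in range(5):
    o=r.get_obs(); print(*[np.array(o[k]) for k in ('tcp_pos','wrist_force','moment','gripper_width')]); 
    p,Rt=pose(); s=snap('wrist')
T=(cloud(s)-p)@Rt
m=(np.abs(T[...,1])<.009)&(np.abs(T[...,0]-.012)<.012)&(T[...,2]>-.025)&(T[...,2]<-.009); print('handle top',np.median(T[m],0))
m=(np.abs(T[...,1])<.008)&(np.abs(T[...,0]-.023)<.003)&(T[...,2]>-.01)&(T[...,2]<.02); k=T[m]; print('front x(z) slope',np.polyfit(k[:,2],k[:,0],1))
print(Rt,r.get_obs()['time'])
s=snap('top'); print('sleeve',circ(cloud(s),(.568,.082),.028,.055,.073))
E
python3 chk.py
```

```text
[0.5504 0.2403 0.1521] [-0.5178  1.0387 -1.0065] [-0.0237 -0.0691 -0.021 ] 0.02000638985261623
[0.5506 0.2404 0.1524] [ 0.1639  0.1076 -0.918 ] [-0.0104 -0.0856  0.01  ] 0.019781861868136266
[0.5507 0.2404 0.1526] [ 0.5153  0.0826 -0.9232] [-0.0033 -0.1185  0.0173] 0.020209839635097024
[0.5507 0.2404 0.1528] [-0.8031  0.6245 -0.8857] [ 0.018  -0.1363  0.0045] 0.019777681710481606
[0.5508 0.2404 0.1528] [-0.0428 -0.7321 -0.949 ] [ 0.013  -0.0907 -0.0045] 0.020003017353462414
handle top [ 0.0148  0.     -0.01  ]
front x(z) slope [0.0358 0.0229]
[[-0.1018  0.9948  0.0004]
 [ 0.9948  0.1018  0.0002]
 [ 0.0001  0.0004 -1.    ]] 16.8667
sleeve {'n': 150, 'z': np.float64(0.06514770969215156), 'mean': array([0.5705, 0.0822, 0.065 ]), 'circ': (array([570.8,  81.8]), 21.5), 'rect': ((570.96533203125, 82.52581787109375), (41.24134063720703, 41.091094970703125), 42.30146789550781)}
```

```bash
python3 - <<'E'
from h import *
p,Rt=pose(); T=(cloud(snap('wrist'))-p)@Rt
for a in (-.006,-.002,.002,.006,.01,.014,.018):
    m=(np.abs(T[...,1])<.008)&(np.abs(T[...,0]-.023)<.003)&(T[...,2]>a)&(T[...,2]<a+.004); print(a,m.sum(),np.median(T[m],0))
E
```

```text
-0.006 110 [ 0.0232  0.     -0.004 ]
-0.002 114 [0.0232 0.     0.    ]
0.002 101 [0.0232 0.     0.0041]
0.006 93 [0.0232 0.     0.008 ]
0.01 89 [ 0.0232 -0.0005  0.0121]
0.014 79 [0.0232 0.0005 0.0159]
0.018 76 [0.0232 0.     0.02  ]
```

The handle face is perfectly vertical, the contact force is about zero, and the tip is about 39.5 mm below the guard top. Handing in.

```bash
python3 -c "
from station import r
print(r.hand_in())"
```

```text
the job is handed in; nothing more can be done
None
```

I handed the job in at about 17 s of the 64 s limit; the system gave no pass/fail result. The sleeve is released and seated on the collar about 1.3 mm off axis, and the flag is still gripped, hanging upright about 39.5 mm into the slot with almost no contact force.

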